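Set the depth stop of the grommet press to a stack of tokens

TASK

Set the depth stop on the grommet press to the height of the token stack: loosen the small clamp lever, slide the stop rod down until its foot just rests on the top token - a light touch, do not squeeze the stack - and then swing the clamp lever fully back to lock the rod there. Leave the stack standing under the foot, and do not disturb the other things on the desk.

Things in the scene. Friction and masses are not known exactly. Their poses are not given: they have to be found in the camera images.
- press: Fixed cast-iron lever hand press. Base 260 x 120 mm, top 26 mm up; origin under its centre, +x from open front to column, z up. Head top 225 mm high, its front (the ram guide) at x -46; ram to 258 mm at x -22; big lever, ball to 450 mm, leans back. At x -95, y 0 an arm (125 to 147 mm high) carries the stop rod and clamp; below on a steel button stands the token stack
- stop_rod: Depth stop: upright 12 mm rod sliding in the arm, travel 70 mm. Black knob on top, 30 mm across, 14 mm high; origin: centre of the knob's flat top. Rubber foot, 18 mm across, screwed into its lower end, set differently each time: underside 138 to 154 mm below the origin, 20 to 62 mm above the stack at first. Clamp loose: it stays where put; 2 to 3 N on the knob moves it down. Locked: 20 N will not
- clamp (a joint): Small cam clamp lever of the stop rod, swings level about an upright pivot, 0 to 1.57 rad. 0: loose, points to the press's front (-x). Turning clockwise seen from above it begins to grip at about 1.2; locked at its stop, 1.57, pointing to the press's +y. Starts locked (1.40 to 1.57). Stays where left; moving its knob takes about 1 N while loose, up to 10 N near locked
- clamp_pivot (a point): The clamp lever's pivot axis, at the height of the lever's bar (156 mm above the desk); it lies 15.2 mm from the rod's axis towards the press's +y
- clamp_knob (a point): Centre of the top of the upright black round knob at the clamp lever's end: 16 mm across, 30 mm high, its top 191 mm above the desk, 70 mm from the pivot axis; free all round, graspable from above
- token1: Lowest of the four loose white plastic tokens, discs 45 mm across and 6 mm thick, stacked on the steel button (40 mm across, its height is set differently each time) below the stop rod; origin at the centre of its underside
- token4: Top token of the stack, same size; origin at the centre of its underside, so its top face, which the foot must touch, is 6 mm higher
- staple_remover: Black jaw-type staple remover, 60 x 34 x 40 mm, loose, a bystander; origin under its middle
- ruler: Clear acrylic ruler 300 x 32 x 4 mm lying on the desk, loose, a bystander; origin under its middle, x along it
- pencil_pot: Squat tan clay pencil pot 96 mm across, 85 mm high, with pencils to 190 mm, loose, a bystander; origin under its middle
Mind the look-alikes: they are no part of the job. What is shaped like the token4 but brown, green or turquoise is not meant.

How it is judged:
By the outcome, as a careful person would: the job done as asked, in the order asked, and still so for the second after the job is handed in, with the robot touching nothing.
It also fails if it takes over 67 s, if anything falls off the work surface, if the arm or the gripper's body presses on something with over 40 N, if the wrist force passes 120 N, or if a joint passes its speed limit or range.

ROBOT

A 6-joint arm with a two-finger parallel gripper is mounted at the origin on the work surface. World frame = base frame: x ahead of the robot, y to its left, z up, the work surface at z = 0. Lengths are in m, angles in degrees, forces in N, time in s.
With the tool pointing down it reaches from about 0.4 to 0.825 m from the base axis. Payload 7 kg.
Tool frame: the origin (TCP) lies midway between the tips of the shut fingers; the grasp point (between the pads) lies 19 mm behind it; z points along the fingers, x is the direction in which the jaws open and shut, and the axes are right-handed (so a half turn about z gives the same grasp; the last joint's range is limited). The gripper opens to 88 mm and grips with 3 to 60 N. Pads are 19 mm wide; open, the fingers measure 130 mm over their backs; the gripper's body (78 mm by 193 mm) begins 47 mm behind the grasp point.
Start: joints at [-60.098, 20.546, 0.682, 0, -70.136, -16.507], TCP at [0.156, -0.657, 0.227] pointing down, gripper open.
Joint ranges: [-176.03, 176.03], [-82.01, 121.73], [-58.28, 71.71], [-173.87, 95.51], [-174.79, -0.11], [-173.66, 173.66]. Speed limits (degrees/s): [136.94, 136.94, 172.46, 180, 180, 180].

INTERFACE

Orientations are given as [roll, pitch, yaw] about the fixed x, y, z axes, in that order (R = Rz(yaw) Ry(pitch) Rx(roll)).
In Python, from plant import * gives the robot as it stands. The module is installed in compiled form; this text tells all that it offers.
- The arm moves only by the shell command python3 -m pendant 'ROWS' [OPENING]. ROWS is JSON, a list that holds one entry, the list of rows, each a list of 6 numbers: the shift along the world's x, y, z in mm, then the turn, a rotation vector about the world's x, y, z in degrees. A call has 1 to 10 rows; each row is the pose to reach, as a shift and turn from the pose commanded when the call began; what a row does not reach only later rows make up. A row lasts 1/8 s, in which the tool goes at most 62.5 mm and 10.7 degrees, less where a joint would pass 70% of its speed; a pose out of reach is approached as far as the arm can. A call with a gripper value outside its range is refused whole. OPENING is the closure, from -1 (fully open) to 1 (shut), set as the call begins (- or left out, the last holds). The fingers move at their own pace and stop on an object; the grip force is fixed at half the most. Time passes only in rows, so rows that repeat a pose let the fingers close. It gives the time, the measured TCP pose, the force and the opening at its end, in the units of the state.
- get_obs(): the state, without advancing time (a new reading comes with each control period).
- snapshot(name): name is "side" or "top" or "wrist"; returns a dict with "pixels" (400x640x3 uint8, red, green, blue), "depth" (400x640 float32, m along the optical axis (not along the pixel's ray), 0 where there is no reading), "fx", "fy", "cx", "cy" (pixels), "pose" (4x4, takes a point from camera to world coordinates); the wrist camera has in their place "tool_from_camera" (4x4, takes a point from camera to tool coordinates, whose origin is the TCP and whose axes are the tool frame's). Camera axes: x right, y down, z forward; pixel columns grow to the right and rows downward; lengths in m; the calibration is good to about 2 mm. A picture is of the moment at which its call begins: read the wrist's pose just before it.
- close_job(): hands the job in, once; it reports no verdict.
The state is a dict: "clock": time; "joint_pos": joint angles; "qvel": joint speeds; "tau": joint torques, N m; "tool_pos": TCP position; "orientation": TCP orientation; "force": force on the tool from outside, world axes, zero at the start; "moment": the same for the moment, N m; "opening": finger opening in m.
Only numpy, scipy, OpenCV 4.12 (cv2) and the standard library are available. Lean on these libraries where they do the work, as an engineer would, in place of code of your own. Each camera call takes 0.05 s, during which the arm holds its last target. There are 200 camera calls.

## Working session

There is one attempt and no reset: what is moved stays moved. The work goes in short steps, Python scripts to look and compute and a shell command to move; the robot and the scene stay as the last step left them, time stands still between calls to the robot, and variables do not carry over. Pictures are saved under pics/ and viewed, about 8 in all and at most 12, crops included, and the job is handed in when it is done.

```bash
mkdir -p pics; cat > h.py <<'E'
from plant import *
import numpy as np, cv2, pickle
def snap(n,tag):
    o=get_obs(); s=snapshot(n); s['obs']=o
    cv2.imwrite(f'pics/{tag}.png',cv2.cvtColor(s['pixels'],cv2.COLOR_RGB2BGR)); pickle.dump(s,open(f'pics/{tag}.pkl','wb')); return s
def load(tag): return pickle.load(open(f'pics/{tag}.pkl','rb'))
def P(s,u,v,r=1):
    d=s['depth'][v-r:v+r+1,u-r:u+r+1]; d=np.median(d[d>0])
    p=np.array([(u-s['cx'])*d/s['fx'],(v-s['cy'])*d/s['fy'],d,1])
    return (s['pose']@p)[:3]
def cloud(s):
    v,u=np.mgrid[:400,:640]; d=s['depth']
    p=np.stack([(u-s['cx'])*d/s['fx'],(v-s['cy'])*d/s['fy'],d,np.ones_like(d)],-1)
    return (p@s['pose'].T)[...,:3]
def proj(s,p):
    q=np.linalg.inv(s['pose'])@np.append(p,1); return q[0]/q[2]*s['fx']+s['cx'],q[1]/q[2]*s['fy']+s['cy']
E
python3 - <<'E'
from h import *
print(get_obs())
a=snap('top','top1');b=snap('side','side1')
for s in(a,b):print(s['pose'].round(3),s['fx'])
E
```

```text
{'clock': 0.0, 'joint_pos': array([-6.00977845e+01,  2.05918324e+01,  6.33762157e-01, -2.21995440e-02,
       -7.01352166e+01, -1.65056748e+01]), 'qvel': array([ 0.04798418, -0.04543121, -0.01071565, -0.00571481, -0.022648  ,
        0.16454321]), 'tau': array([ 4.10204939e-04, -5.82716310e+01,  2.93055224e+01,  6.99775949e+00,
        6.83968668e-03, -1.55963507e-04]), 'tool_pos': array([ 0.15624813, -0.656161  ,  0.22561157]), 'orientation': array([-1.79993502e+02, -9.53722965e-02,  1.03388975e+02]), 'force': array([0.40845766, 0.74779859, 1.14037443]), 'moment': array([-0.01847007, -0.00322488, -0.01142933]), 'opening': 0.08781885011961693}
[[ 0.006 -0.994  0.111  0.435]
 [-1.    -0.007 -0.008  0.019]
 [ 0.009 -0.111 -0.994  1.688]
 [ 0.     0.     0.     1.   ]] 498.53495794141287
[[-0.997 -0.031  0.07   0.541]
 [-0.075  0.571 -0.817  0.874]
 [-0.015 -0.82  -0.572  0.777]
 [ 0.     0.     0.     1.   ]] 453.3382598578185
```

View pics/top1.png

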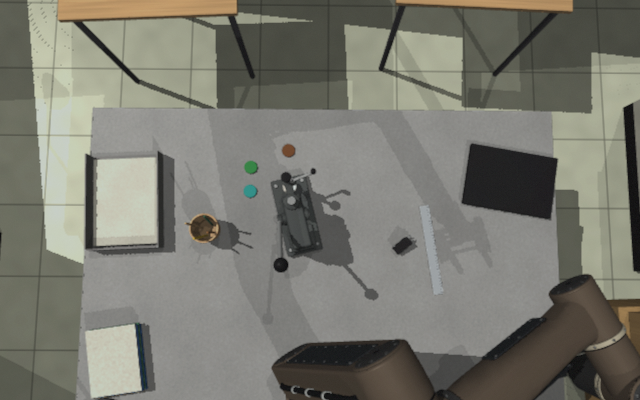

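View pics/side1.png

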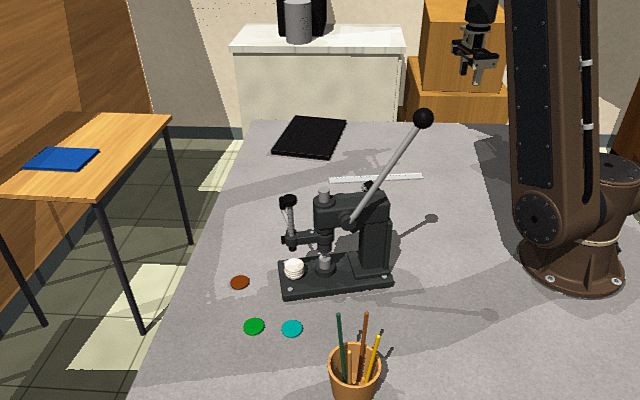

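The top view shows the press at about (297,215), its front facing up the picture (world +x). The stop knob is at (286,177), and the clamp knob at (313,171) is on the world -y side. The side view shows the stop knob at (289,201), the stack at (294,268) and the clamp arm at (290,240).

```bash
python3 - <<'E'
from h import *
a=load('top1');b=load('side1')
for n,u,v in(('knob',286,177),('clampknob',313,171),('ram',291,200),('leverball',281,265)):print('top',n,P(a,u,v).round(4))
for n,u,v in(('knob',288,198),('stack',294,262),('ram',323,188)):print('side',n,P(b,u,v).round(4))
ca=a['pixels'][150:270,240:340,::-1];cb=b['pixels'][180:310,250:410,::-1]
A=cv2.resize(ca,None,fx=4,fy=4,interpolation=2);B=cv2.resize(cb,None,fx=5,fy=5,interpolation=2)
cv2.imwrite('pics/a_crop.png',A);cv2.imwrite('pics/b_crop.png',B[:600])
# base top fit: points z 20..32
for s in(a,b):
  c=cloud(s).reshape(-1,3);m=(abs(c[:,2]-.026)<.006)&(c[:,0]>.45)&(c[:,0]<.9)&(abs(c[:,1]-.1)<.2)
  print(m.sum(),cv2.minAreaRect(c[m,:2].astype(np.float32)))
  k=(c[:,0]>.5)&(c[:,0]<.85)&(abs(c[:,1]-.06)<.15)
  for lo,hi in((.255,.33),(.18,.20)):
    q=c[k&(c[:,2]>lo)&(c[:,2]<hi)];print(lo,len(q),q.mean(0) if len(q) else '',q.min(0),q.max(0))
E
```

```text
top knob [0.6684 0.1099 0.2485]
top clampknob [0.6974 0.0318 0.1881]
top ram [0.5997 0.0939 0.2593]
top leverball [0.4163 0.1066 0.4457]
side knob [0.671  0.1124 0.248 ]
side stack [0.6689 0.1005 0.0596]
side ram [0.6003 0.0875 0.2587]
895 ((0.5766451358795166, 0.08705312758684158), (0.25957754254341125, 0.11970318853855133), 14.19909954071045)
0.255 66 [0.56295966 0.10462704 0.26599017] [0.50005742 0.0823134  0.25549819] [0.6087998  0.13006246 0.29108585]
0.18 25 [0.66670198 0.03942741 0.19066907] [0.53150653 0.02563367 0.1843812 ] [0.70343984 0.12022769 0.19788215]
2315 ((0.581041693687439, 0.08877521753311157), (0.25058239698410034, 0.12397781759500504), 13.929322242736816)
0.255 164 [0.54500019 0.11362585 0.26548203] [0.50020072 0.08104885 0.25519061] [0.60889649 0.13128028 0.29246014]
0.18 428 [0.57960777 0.11120695 0.19054378] [0.50002779 0.0231681  0.18004692] [0.70611609 0.13876564 0.19991688]
```

View pics/b_crop.png

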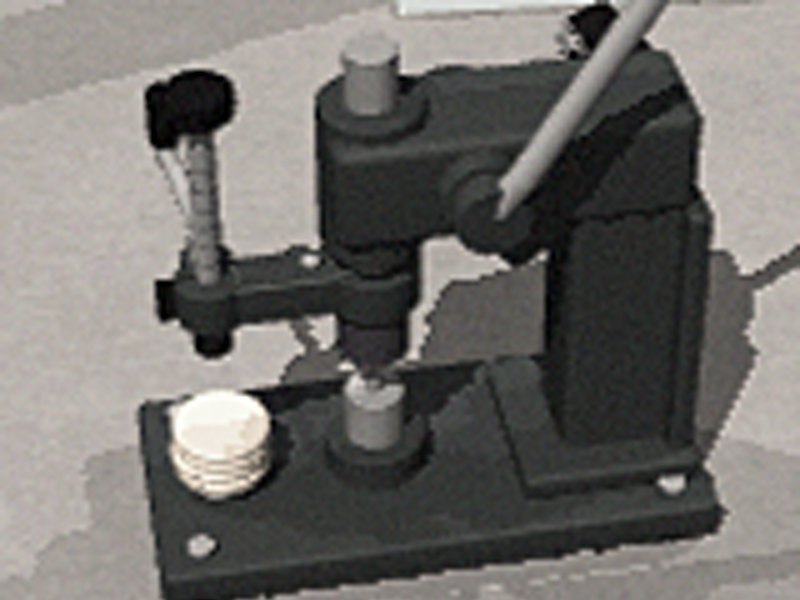

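View pics/a_crop.png

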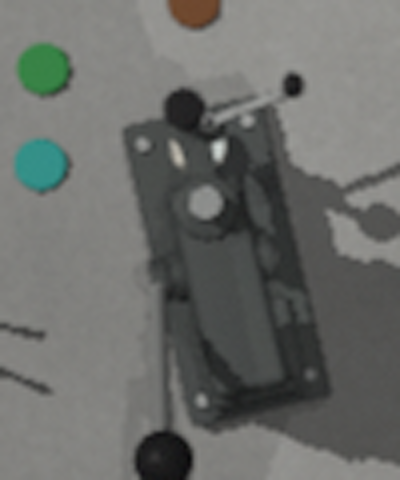

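```bash
python3 -m pendant '[[[40,50,60,0,0,10],[80,100,60,0,0,20],[120,150,60,0,0,30],[160,200,60,0,0,40],[200,250,60,0,0,50],[240,300,60,0,0,60],[280,350,60,0,0,70],[320,400,60,0,0,80],[360,450,60,0,0,90],[400,500,60,0,0,98]]]' -0.1
python3 -m pendant '[[[35,47,0,0,0,0],[70,94,0,0,0,0],[105,141,0,0,0,0],[141,188,0,0,0,0],[141,188,0,0,0,0],[141,188,0,0,0,0]]]'
python3 - <<'E'
from h import *
s=snap('wrist','w1');o=s['obs'];print(o)
from scipy.spatial.transform import Rotation as R
T=np.eye(4);T[:3,:3]=R.from_euler('xyz',o['orientation'],degrees=True).as_matrix();T[:3,3]=o['tool_pos']
s['pose']=T@s['tool_from_camera'];pickle.dump(s,open('pics/w1.pkl','wb'));print(s['tool_from_camera'].round(3))
c=cloud(s);m=(abs(c[...,2]-.189)<.006)&(s['depth']>0)
m&=np.hypot(c[...,0]-.697,c[...,1]-.032)<.025
q=c[m];print(len(q),q.mean(0),q.min(0),q.max(0))
E
```

```text
clock: 1.35
tool_pos: [0.5362, -0.1809, 0.2865]
orientation: [180.0, 0.0, -158.3]
force: [0.9, -1.1, 0.1]
opening: 0.0484
clock: 2.1
tool_pos: [0.6761, 0.0054, 0.2857]
orientation: [180.0, -0.1, -158.6]
force: [-0.5, -0.9, -0.9]
opening: 0.0482
{'clock': 2.1, 'joint_pos': array([ 1.69327570e+01,  1.91199628e+01,  6.22193740e+00, -4.15004308e-03,
       -7.71943966e+01,  4.50349603e+00]), 'qvel': array([-1.040479  , -1.35048607, -0.43521874,  0.15441539,  0.0567293 ,
        0.07621275]), 'tau': array([ 1.00252647e+00, -5.60893214e+01,  3.06162572e+01,  7.18156993e+00,
        8.23072996e-02, -2.20823492e-02]), 'tool_pos': array([0.67608867, 0.00536976, 0.28567541]), 'orientation': array([ 1.79988710e+02, -9.18190964e-02, -1.58564661e+02]), 'force': array([-0.46844829, -0.93046234, -0.90167534]), 'moment': array([ 0.00776074,  0.14205475, -0.01195159]), 'opening': 0.04816216628178361}
[[ 1.    -0.     0.    -0.001]
 [-0.     0.955  0.296 -0.081]
 [-0.    -0.296  0.955 -0.158]
 [ 0.     0.     0.     1.   ]]
280 [0.70044188 0.02842362 0.18986998] [0.69285953 0.02185234 0.18340999] [0.70791677 0.03688909 0.19274533]
```

View pics/w1.png

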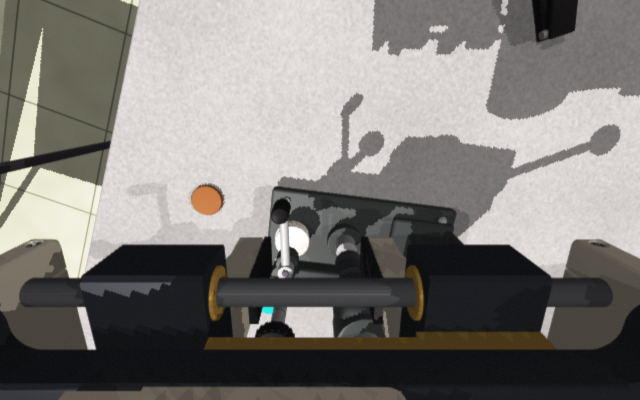

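The wrist view shows the clamp knob at (281,210), which works out to (0.700, 0.029). I'll lower the open jaws around it.

```bash
python3 -m pendant '[[[24,24,-40,0,0,0],[24,24,-80,0,0,0],[24,24,-105,0,0,0],[24,24,-116,0,0,0],[24,24,-116,0,0,0],[24,24,-116,0,0,0]]]' -0.1
python3 -m pendant '[[[0,0,0,0,0,0],[0,0,0,0,0,0],[0,0,0,0,0,0]]]' 0.5
```

```text
clock: 2.9
tool_pos: [0.7011, 0.0288, 0.1724]
orientation: [-180.0, 0.1, -158.6]
force: [-0.3, 0.1, -0.3]
opening: 0.0478
clock: 3.28
tool_pos: [0.7004, 0.0292, 0.1709]
orientation: [-180.0, 0.0, -158.6]
force: [-0.3, -0.4, -0.3]
opening: 0.0251
```

```bash
python3 -m pendant '[[[5.7,2.6,0,0,0,5],[10.9,5.5,0,0,0,10],[20.6,12.9,0,0,0,20],[29,21.8,0,0,0,30]]]' 
python3 -m pendant '[[[6.6,10.2,0,0,0,10],[11.4,21.5,0,0,0,20],[14.1,33.4,0,0,0,30],[14.8,45.5,0,0,0,40],[13.7,55.3,0,0,0,48],[13.7,55.3,0,0,0,48],[13.7,55.3,0,0,0,48]]]'
python3 - <<'E'
from h import *
snap('top','top2');s=snap('side','side2');print(get_obs()['force'])
a=cv2.imread('pics/top2.png')[130:270,220:360];b=cv2.imread('pics/side2.png')[160:310,250:410]
cv2.imwrite('pics/c2.png',np.hstack([cv2.resize(a,(400,400)),cv2.resize(b,(400,375)).copy() if 0 else cv2.resize(b,(400,400))]))
E
```

```text
clock: 3.78
tool_pos: [0.7294, 0.0508, 0.1706]
orientation: [180.0, -0.0, -128.3]
force: [-0.8, 0.2, 0.6]
opening: 0.0221
clock: 4.65
tool_pos: [0.743, 0.1061, 0.1706]
orientation: [180.0, 0.0, -80.8]
force: [0.1, -0.3, 0.8]
opening: 0.0217
[0.15737482 0.03642509 0.32862738]
```

View pics/c2.png

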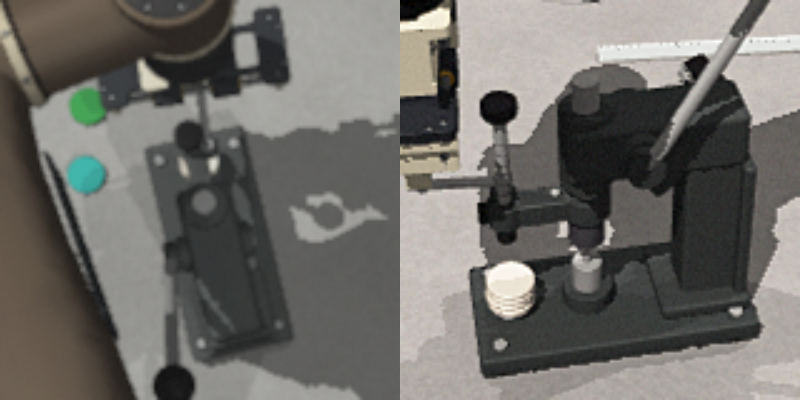

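The clamp lever now points to the press front, so it is loose. Next I'll retract, move above the stop knob with the fingers shut, and estimate the gap.

```bash
python3 -m pendant '[[[0,0,0,0,0,0],[0,0,0,0,0,0],[0,0,50,0,0,0],[0,0,100,0,0,0],[0,0,115,0,0,0],[0,0,115,0,0,0]]]' -0.1
python3 -m pendant '[[[-37,2,0,0,0,2],[-74,4,0,0,0,4],[-74,4,-10,0,0,4],[-74,4,-20,0,0,4],[-74,4,-20,0,0,4],[-74,4,-20,0,0,4]]]' 1
python3 - <<'E'
from h import *
s=load('side2')
for z in (.085,.09,.095,.1,.105,.11,.12): print(z,np.round(proj(s,[.669,.1103,z]),1))
c=cloud(s);m=(np.hypot(c[...,0]-.669,c[...,1]-.1103)<.02)&(c[...,2]<.11)&(c[...,2]>.045)&(s['pixels'].min(-1)>215)
z=c[m][:,2];print(m.sum(),np.histogram(z,bins=np.arange(.045,.112,.004)))
top=c[m][z>np.percentile(z,60)];print(np.median(c[m],0),np.percentile(z,[50,80,90,95]))
print(s['depth'][238:262,294].round(3),[s['pixels'][v,293].tolist() for v in range(240,258)])
s2=snap('side','side3')
cv2.imwrite('pics/d3.png',cv2.resize(cv2.imread('pics/side3.png')[180:280,240:340],(600,600),interpolation=cv2.INTER_NEAREST))
E
```

```text
clock: 5.5
tool_pos: [0.7434, 0.1064, 0.2868]
orientation: [-179.9, 0.0, -80.6]
force: [-0.2, -0.2, -1.1]
opening: 0.0482
clock: 6.25
tool_pos: [0.6696, 0.1101, 0.2647]
orientation: [179.9, -0.0, -76.6]
force: [0.1, 0.1, 0.2]
opening: 0.0007
0.085 [292.9 256.6]
0.09 [292.8 255. ]
0.095 [292.7 253.3]
0.1 [292.6 251.6]
0.105 [292.5 250. ]
0.11 [292.4 248.3]
0.12 [292.2 244.8]
104 (array([ 2,  2,  0, 77, 23,  0,  0,  0,  0,  0,  0,  0,  0,  0,  0,  0]), array([0.045, 0.049, 0.053, 0.057, 0.061, 0.065, 0.069, 0.073, 0.077,
       0.081, 0.085, 0.089, 0.093, 0.097, 0.101, 0.105, 0.109]))
[0.67045366 0.10579963 0.05994985] [0.05994985 0.06109512 0.06158699 0.06187506]
[0.985 0.985 0.986 0.987 0.989 0.99  0.99  0.992 0.992 1.004 1.012 1.006
 1.007 1.013 1.167 1.165 1.161 1.158 1.156 1.157 1.065 1.059 1.055 1.053] [[44, 43, 41], [44, 46, 44], [44, 47, 44], [46, 48, 43], [39, 40, 43], [41, 42, 39], [51, 49, 47], [22, 24, 24], [12, 15, 17], [16, 20, 15], [21, 19, 17], [50, 48, 45], [115, 110, 107], [100, 97, 95], [100, 95, 95], [104, 100, 96], [97, 94, 92], [103, 99, 92]]
```

View pics/d3.png

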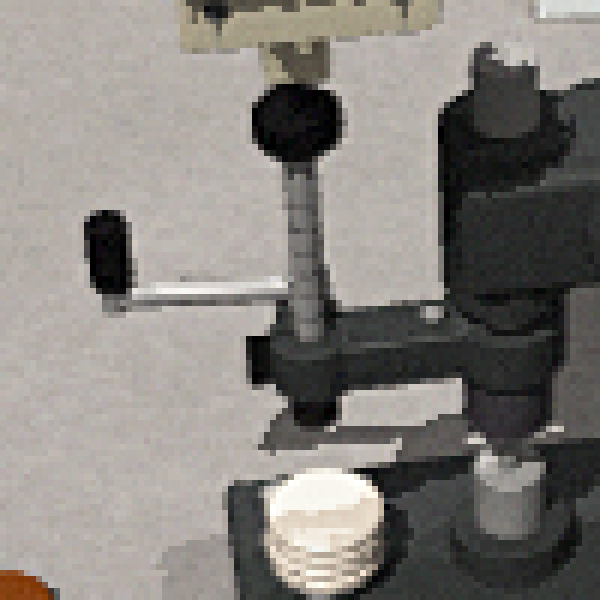

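The enlarged view shows the stop knob at (297,122) in the crop with the fingers right above it. The foot's underside is at crop row ~430 and the stack top at ~490. That puts the foot at z≈0.104 and the stack top at z≈0.060, so the gap is about 44 mm.

```bash
python3 -m pendant '[[[0,0,-10,0,0,0],[0,0,-15,0,0,0],[0,0,-18,0,0,0],[0,0,-20,0,0,0],[0,0,-22,0,0,0],[0,0,-22,0,0,0]]]'
python3 -m pendant '[[[0,0,-4,0,0,0],[0,0,-8,0,0,0],[0,0,-12,0,0,0],[0,0,-12,0,0,0]]]'
python3 -m pendant '[[[0,0,-4,0,0,0],[0,0,-8,0,0,0],[0,0,-12,0,0,0],[0,0,-16,0,0,0],[0,0,-16,0,0,0]]]'
python3 - <<'E'
from h import *
s=snap('side','side4')
f=[]
for i in range(6): snapshot('top'); f.append(get_obs()['force'])
print(np.round(f,1),get_obs()['tool_pos'])
c=cloud(s)
cv2.imwrite('pics/d4.png',cv2.resize(cv2.imread('pics/side4.png')[180:280,240:340],(600,600),interpolation=cv2.INTER_NEAREST))
E
```

```text
clock: 7.05
tool_pos: [0.6691, 0.1102, 0.2436]
orientation: [-180.0, 0.0, -76.6]
force: [-0.5, -0.1, 0.4]
opening: 0.0009
clock: 7.55
tool_pos: [0.6689, 0.1103, 0.2308]
orientation: [180.0, 0.0, -76.6]
force: [-0.4, -0.4, -0.4]
opening: -0.0
clock: 8.18
tool_pos: [0.6689, 0.1102, 0.2149]
orientation: [180.0, 0.0, -76.6]
force: [1.2, 0.5, -0.3]
opening: 0.0009
[[ 0.2 -0.8 -0.2]
 [-0.2  0.2 -0.1]
 [ 0.1  0.8  0.1]
 [ 0.6  0.3 -0.6]
 [-0.1  0.4  0.3]
 [ 0.2 -0.1  0.2]] [0.66905567 0.11024562 0.21555376]
```

View pics/d4.png

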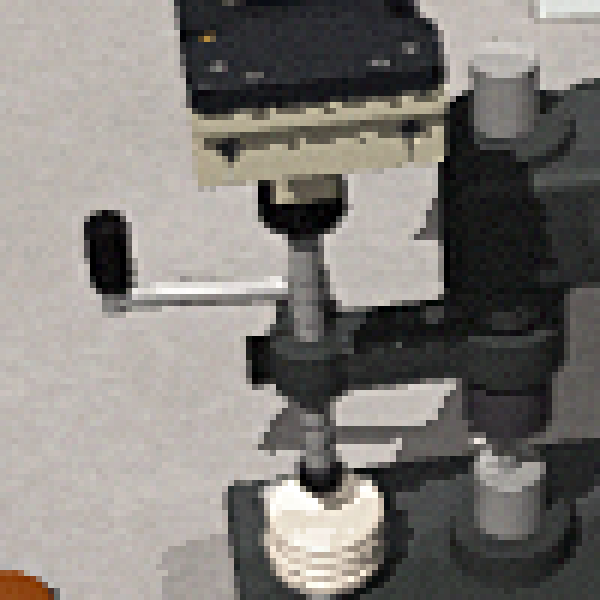

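The foot is now about 9 mm above the stack. I'll continue in small steps and watch the force.

```bash
python3 -m pendant '[[[0,0,-2,0,0,0],[0,0,-4,0,0,0],[0,0,-5,0,0,0],[0,0,-6,0,0,0]]]' | egrep 'pos|force'
python3 -m pendant '[[[0,0,-1,0,0,0],[0,0,-1,0,0,0]]]'| egrep 'pos|force'
python3 -m pendant '[[[0,0,-1,0,0,0],[0,0,-1,0,0,0]]]'| egrep 'pos|force'
```

```text
tool_pos: [0.6692, 0.1102, 0.2097]
force: [0.9, -1.0, 2.4]
tool_pos: [0.6692, 0.1102, 0.2085]
force: [1.2, 0.6, 1.1]
tool_pos: [0.6691, 0.1103, 0.2075]
force: [1.3, 0.5, 1.1]
```

```bash
cat > f.py <<'E'
from h import *
s=snap('side','last');f=[]
for i in range(5): snapshot('top'); o=get_obs(); f.append([*o['force'],o['tool_pos'][2]*1e3])
print('avg',np.mean(f,0).round(2))
E
python3 -m pendant '[[[0,0,-0.5,0,0,0],[0,0,-1,0,0,0]]]'| egrep 'pos|force'; python3 f.py
```

```text
tool_pos: [0.6691, 0.1103, 0.2066]
force: [0.8, 0.4, 2.4]
avg [  0.74   0.78   1.67 206.54]
```

```bash
python3 -m pendant '[[[0,0,-0.5,0,0,0],[0,0,-0.5,0,0,0]]]'| egrep 'pos|force'; python3 f.py
python3 -m pendant '[[[0,0,-0.5,0,0,0],[0,0,-0.5,0,0,0]]]'| egrep 'pos|force'; python3 f.py
```

```text
tool_pos: [0.6691, 0.1102, 0.206]
force: [1.9, 0.5, 2.4]
avg [  1.54   0.4    1.64 206.05]
tool_pos: [0.669, 0.1103, 0.2055]
force: [1.1, 1.2, 1.9]
avg [  1.83   0.71   1.77 205.53]
```

```bash
python3 -m pendant '[[[0,0,-0.5,0,0,0],[0,0,-0.5,0,0,0]]]'| egrep 'force'; python3 f.py
python3 -m pendant '[[[0,0,-0.5,0,0,0],[0,0,-0.5,0,0,0]]]'| egrep 'force'; python3 f.py
```

```text
force: [1.7, 0.1, 1.6]
avg [  1.21   0.57   1.64 205.  ]
force: [1.0, -0.1, 1.3]
avg [1.1600e+00 2.0000e-02 1.5400e+00 2.0452e+02]
```

```bash
python3 - <<'E'
from h import *
cv2.imwrite('pics/d5.png',cv2.resize(cv2.imread('pics/last.png')[240:280,275:315],(600,600),interpolation=cv2.INTER_NEAREST))
E
```

```text
(no output)
```

View pics/d5.png

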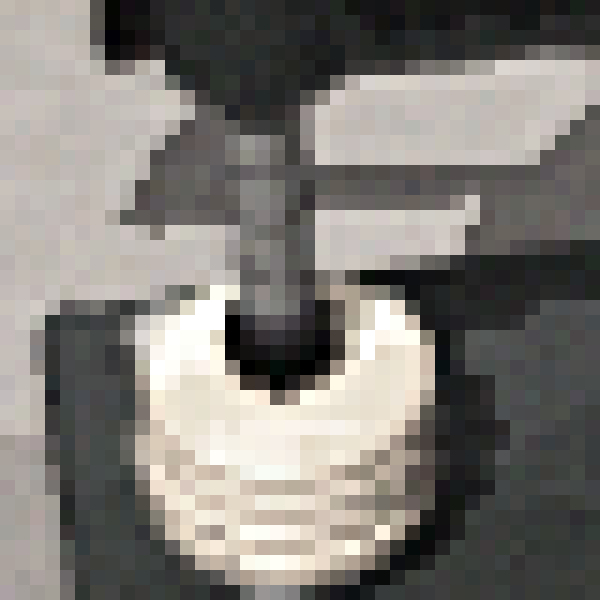

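The foot looks close to contact in the picture, though that is only good to about ±3 mm. I'll keep taking 0.5 mm steps until the force climbs.

```bash
python3 -m pendant '[[[0,0,-0.5,0,0,0],[0,0,-0.5,0,0,0]]]'| egrep 'force'; python3 f.py
python3 -m pendant '[[[0,0,-0.5,0,0,0],[0,0,-0.5,0,0,0]]]'| egrep 'force'; python3 f.py
```

```text
force: [0.8, 0.3, 2.2]
avg [  0.62   0.43   1.78 204.01]
force: [1.7, 0.5, 1.5]
avg [  0.76   0.33   2.15 203.52]
```

```bash
python3 -m pendant '[[[0,0,-0.4,0,0,0],[0,0,-0.4,0,0,0]]]'| egrep 'force'; python3 f.py
```

```text
force: [0.7, -0.7, 1.7]
avg [  0.67   0.68   1.88 203.14]
```

```bash
python3 -m pendant '[[[0,0,-0.4,0,0,0],[0,0,-0.4,0,0,0]]]'| egrep 'force'; python3 f.py
```

```text
force: [0.8, 1.0, 3.0]
avg [  0.95   0.48   1.96 202.73]
```

```bash
python3 -m pendant '[[[0,0,-0.4,0,0,0],[0,0,-0.4,0,0,0]]]'| egrep 'clock|force'; python3 f.py
```

```text
clock: 14.72
force: [0.2, 0.6, 2.2]
avg [  0.5    0.74   1.66 202.33]
```

```bash
python3 -m pendant '[[[0,0,-0.4,0,0,0],[0,0,-0.4,0,0,0]]]'| egrep 'force'; python3 f.py
```

```text
force: [0.7, -0.3, 2.1]
avg [  0.69   0.89   1.72 201.93]
```

```bash
python3 -m pendant '[[[0,0,-0.4,0,0,0],[0,0,-0.4,0,0,0]]]'| egrep 'force'; python3 f.py
```

```text
force: [-0.0, -0.0, 1.2]
avg [1.0000e-01 6.4000e-01 2.1300e+00 2.0153e+02]
```

```bash
python3 -m pendant '[[[0,0,-0.4,0,0,0],[0,0,-0.4,0,0,0]]]'| egrep 'force'; python3 f.py
```

```text
force: [1.0, -0.3, 1.3]
avg [ 2.4000e-01 -3.0000e-02  2.0500e+00  2.0114e+02]
```

```bash
python3 -m pendant '[[[0,0,-0.4,0,0,0],[0,0,-0.4,0,0,0]]]'| egrep 'force'; python3 f.py
```

```text
force: [-0.5, 0.8, 3.7]
avg [-1.1400e+00  8.0000e-02  4.4400e+00  2.0097e+02]
```

```bash
python3 - <<'E'
from h import *
s=load('last')
cv2.imwrite('pics/d6.png',cv2.resize(cv2.imread('pics/last.png')[240:280,275:315],(600,600),interpolation=cv2.INTER_NEAREST))
c=cloud(s)
for v in range(256,272): print(v,[ (s['pixels'][v,u].mean().round(),(c[v,u,:]*1e3).round(1).tolist()) for u in(293,)])
E
```

```text
256 [(np.float64(95.0), [667.9, 115.4, 91.6])]
257 [(np.float64(117.0), [668.1, 115.1, 88.3])]
258 [(np.float64(121.0), [668.0, 116.1, 86.1])]
259 [(np.float64(105.0), [668.8, 112.6, 79.9])]
260 [(np.float64(129.0), [668.7, 114.1, 78.2])]
261 [(np.float64(129.0), [669.0, 112.9, 74.0])]
262 [(np.float64(106.0), [668.7, 115.9, 73.8])]
263 [(np.float64(47.0), [669.4, 112.3, 67.4])]
264 [(np.float64(27.0), [669.1, 115.2, 67.0])]
265 [(np.float64(9.0), [668.7, 118.4, 66.9])]
266 [(np.float64(36.0), [668.6, 119.6, 64.9])]
267 [(np.float64(197.0), [669.1, 117.9, 60.2])]
268 [(np.float64(250.0), [669.0, 119.0, 58.2])]
269 [(np.float64(241.0), [668.1, 125.4, 61.1])]
270 [(np.float64(244.0), [667.9, 127.5, 60.0])]
271 [(np.float64(248.0), [667.4, 131.1, 60.3])]
```

View pics/d6.png

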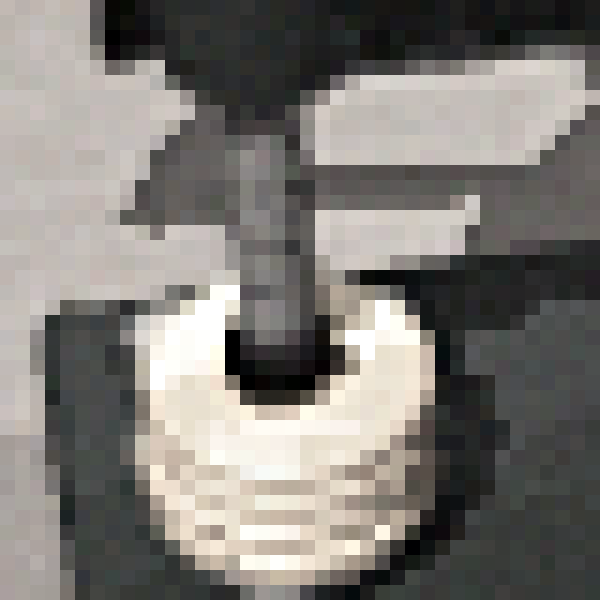

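Contact: the force jumped from about 2 N to 4.4 N, and the tool lagged its last step. The picture shows the foot's lower edge on the top token at crop (288,395), with the stack standing straight. I'll back off and return to the clamp knob.

```bash
python3 -m pendant '[[[0,0,1,0,0,0],[0,0,10,0,0,0],[0,0,50,0,0,0],[0,0,90,0,0,0],[37,-3,90,0,0,-2],[74,-6,90,0,0,-4],[74,-6,90,0,0,-4],[74,-6,90,0,0,-4]]]' 1
python3 -m pendant '[[[0,0,0,0,0,0],[0,0,0,0,0,0],[0,0,-40,0,0,0],[0,0,-80,0,0,0],[0,0,-110,0,0,0],[0,0,-120,0,0,0],[0,0,-120,0,0,0],[0,0,-120,0,0,0]]]' -0.1
python3 -m pendant '[[[0,0,0,0,0,0],[0,0,0,0,0,0],[0,0,0,0,0,0]]]' 0.5
```

```text
clock: 18.23
tool_pos: [0.7429, 0.1041, 0.2903]
orientation: [179.9, -0.0, -80.6]
force: [-0.1, -0.7, 0.9]
opening: 0.0003
clock: 19.23
tool_pos: [0.7439, 0.1045, 0.1728]
orientation: [-179.8, 0.0, -80.6]
force: [-0.4, 0.0, 0.1]
opening: 0.0481
clock: 19.6
tool_pos: [0.7431, 0.1042, 0.1711]
orientation: [-180.0, 0.0, -80.6]
force: [0.2, 0.3, 0.8]
opening: 0.0249
```

```bash
python3 -m pendant '[[[0.4,-12.2,0,0,0,-10],[-1.3,-24.2,0,0,0,-20],[-5.1,-35.9,0,0,0,-30],[-10.8,-46.6,0,0,0,-40],[-18.3,-56.2,0,0,0,-50],[-27.4,-64.4,0,0,0,-60],[-34.5,-69.1,0,0,0,-67],[-41,-72.4,0,0,0,-73],[-41,-72.4,0,0,0,-73]]]'
python3 -m pendant '[[[-3.5,-1.4,0,0,0,-3],[-6.9,-2.7,0,0,0,-6],[-6.9,-2.7,0,0,0,-6]]]'
python3 -m pendant '[[[-2.4,-0.7,0,0,0,-2],[-4.7,-1.3,0,0,0,-4],[-4.7,-1.3,0,0,0,-4]]]'
```

```text
clock: 20.72
tool_pos: [0.7019, 0.0317, 0.1711]
orientation: [-180.0, 0.0, -153.6]
force: [-0.8, 0.6, 0.7]
opening: 0.0223
clock: 21.1
tool_pos: [0.6953, 0.0292, 0.1709]
orientation: [-180.0, 0.0, -159.5]
force: [0.2, 0.1, 0.1]
opening: 0.0218
clock: 21.48
tool_pos: [0.6903, 0.0278, 0.1708]
orientation: [-180.0, -0.0, -163.6]
force: [0.8, 0.5, -0.1]
opening: 0.0219
```

```bash
python3 -m pendant '[[[-1.7,-0.4,0,0,0,-1.5],[-1.7,-0.4,0,0,0,-1.5]]]' | egrep 'pos|force'
python3 -m pendant '[[[-1.7,-0.4,0,0,0,-1.5],[-1.7,-0.4,0,0,0,-1.5]]]'| egrep 'pos|force'
```

```text
tool_pos: [0.6886, 0.0274, 0.1707]
force: [0.4, -0.4, 0.1]
tool_pos: [0.6873, 0.0272, 0.1708]
force: [2.0, 0.8, -0.4]
```

```bash
python3 -m pendant '[[[-1.2,-0.2,0,0,0,-1],[-1.2,-0.2,0,0,0,-1]]]' | egrep 'pos|force'
python3 -m pendant '[[[-1.2,-0.2,0,0,0,-1],[-1.2,-0.2,0,0,0,-1]]]'| egrep 'pos|force'
python3 - <<'E'
from h import *
for i in range(3): snapshot('top'); print(get_obs()['force'].round(1))
snap('top','top4')
cv2.imwrite('pics/t4.png',cv2.resize(cv2.imread('pics/top4.png')[150:230,250:350],(750,600),interpolation=2))
E
```

```text
tool_pos: [0.6871, 0.0273, 0.1709]
force: [6.7, 1.5, -3.5]
tool_pos: [0.6869, 0.0275, 0.1709]
force: [9.3, 2.6, -4.7]
[ 9.3  1.7 -3.9]
[ 9.2  2.5 -4.6]
[ 9.6  1.7 -5.1]
```

```bash
python3 -m pendant '[[[-1.5,-0.2,0,0,0,-1],[-1.5,-0.2,0,0,0,-1]]]' | egrep 'pos|force'
python3 -m pendant '[[[-1.5,-0.2,0,0,0,-1],[-1.5,-0.2,0,0,0,-1],[-1.5,-0.2,0,0,0,-1]]]'| egrep 'pos|force'
```

```text
tool_pos: [0.6867, 0.0276, 0.171]
force: [13.0, 2.5, -7.6]
tool_pos: [0.6865, 0.0279, 0.1711]
force: [18.5, 2.1, -10.0]
```

View pics/t4.png

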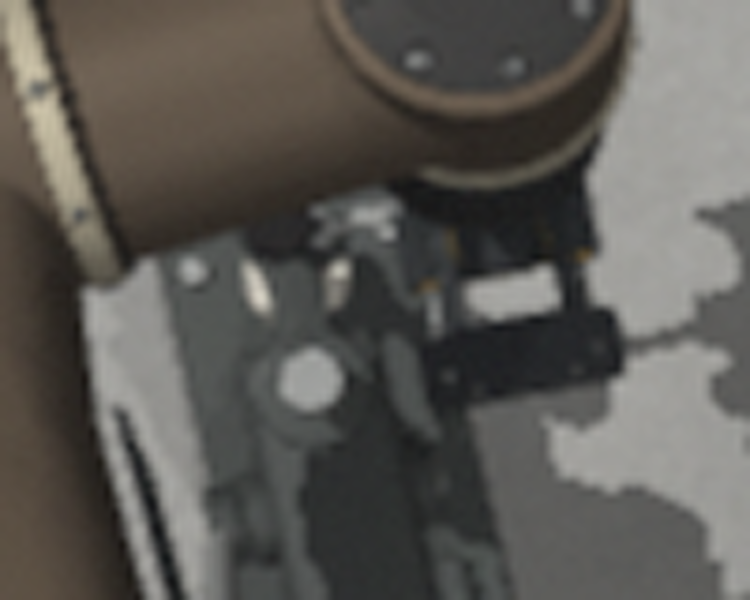

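The lever is hard against something, probably its stop: 18 N gave no further motion. I'll release it, retract and check.

```bash
python3 -m pendant '[[[2,0,0,0,0,0],[5,0.5,0,0,0,0],[9,1,0,0,0,0],[9,1,0,0,0,0]]]'
python3 -m pendant '[[[0,0,0,0,0,0],[0,0,0,0,0,0],[0,0,40,0,0,0],[0,0,90,0,0,0],[0,0,130,0,0,0],[0,-40,130,0,0,0],[0,-100,130,0,0,0],[0,-160,130,0,0,0],[0,-200,130,0,0,0],[0,-200,130,0,0,0]]]' -0.1
python3 -m pendant '[[[-60,0,0,0,0,0],[-120,0,0,0,0,0],[-120,0,0,0,0,0]]]'
python3 - <<'E'
from h import *
t=snap('top','top5');s=snap('side','side5')
for n,v in(('top',t),('side',s)):
  c=cloud(v).reshape(-1,3);px=v['pixels'].reshape(-1,3).max(1)
  m=(abs(c[:,2]-.188)<.009)&(np.hypot(c[:,0]-.69,c[:,1]-.03)<.03);q=c[m];print(n,len(q),q.mean(0),q.min(0),q.max(0))
a=cv2.resize(cv2.imread('pics/top5.png')[150:220,260:330],(400,400),interpolation=2)
b=cv2.resize(cv2.imread('pics/side5.png')[200:280,250:330],(400,400),interpolation=2)
cv2.imwrite('pics/e5.png',np.hstack([a,b]))
E
```

```text
clock: 23.8
tool_pos: [0.6903, 0.0269, 0.1704]
orientation: [-180.0, -0.1, -170.6]
force: [-0.4, -0.2, 0.2]
opening: 0.022
clock: 25.05
tool_pos: [0.69, -0.1759, 0.3004]
orientation: [-180.0, -0.0, -170.8]
force: [0.1, 0.3, 0.6]
opening: 0.0483
clock: 25.42
tool_pos: [0.567, -0.1722, 0.3021]
orientation: [180.0, 0.1, -170.6]
force: [1.1, 0.8, 0.5]
opening: 0.0478
top 6 [0.69490766 0.02718252 0.19071989] [0.69316023 0.02263677 0.183781  ] [0.69704871 0.03172328 0.19481811]
side 48 [0.68938305 0.03054526 0.1870276 ] [0.68268664 0.02222086 0.17911832] [0.69738243 0.03654352 0.19270644]
```

View pics/e5.png

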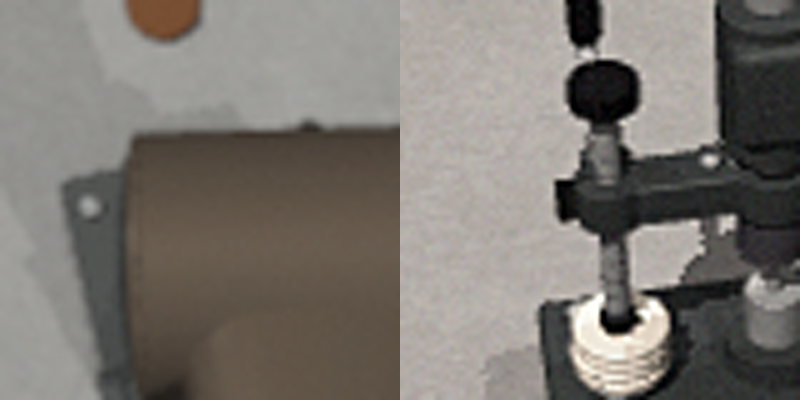

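```bash
python3 - <<'E'
from h import *
for n in('last','side5'):
  c=cloud(load(n)).reshape(-1,3);q=c[(abs(c[:,2]-.19)<.02)&(np.hypot(c[:,0]-.669,c[:,1]-.11)<.014)];print(n,len(q),np.percentile(q[:,2],[50,95]))
o=get_obs();print(o['clock'],o['force'],abs(o['qvel']).max()); close_job()
E
```

```text
last 62 [0.19252885 0.20479665]
side5 126 [0.20030143 0.20240013]
25.525 [ 0.03974825 -0.28510052  0.08154213] 2.2742763920616653
the job is handed in; nothing more can be done
```

I set the depth stop, locked it and handed the job in at 25.5 s. I loosened the clamp lever, pushed the rod down about 47 mm until its foot rested on the top token, then swung the lever back to its stop.

- **Foot on the stack:** the sliding force held at about 2 N, then jumped to 4.4 N, and I stopped there. The last side picture shows the stack standing straight under the foot. The stop knob's top measured z ≈ 0.201–0.202, the height where I left it.
- **Clamp locked:** the lever stopped moving, and 18 N on its knob gave no further motion. The side camera puts that knob at x ≈ 0.690, which matches the locked position.
- **Weak or missing checks:**
  - The arm hid the press in the last top view (only 6 depth points), so the lock rests on the side view and the push against the stop.
  - While locking I felt almost no force until the stop, although up to 10 N was expected.
  - I did not push on the rod afterwards to test the lock.
  - I did not re-measure the staple remover, ruler and pencil pot at the end, but the gripper's path kept clear of them.

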